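Check that a drive enclosure's lid has caught, then shelve it

ROBOT

A 6-joint arm with a two-finger parallel gripper is mounted at the origin on the work surface. World frame = base frame: x ahead of the robot, y to its left, z up, the work surface at z = 0. Lengths are in mm, angles in rad, forces in N, time in s.
With the tool pointing down it reaches from about 300 to 775 mm from the base axis. Payload 14.6 kg.
Tool frame: the origin (TCP) lies at the very end of the fingers, on their centre line; the grasp point (between the pads) lies 19 mm behind it; z points along the fingers, y is the line along which they close (so a half turn about z gives the same grasp; the last joint's range is limited). The gripper opens to 94 mm and grips with 3 to 60 N. Pads are 16 mm wide; open, the fingers measure 119 mm over their backs; the gripper's body (75 mm by 177 mm) begins 78 mm behind the grasp point.
Start: joints at [-1.398, 0.3, 1.521, -0, 1.321, -0.067], TCP at [130.623, -534.254, 205.446] pointing down, gripper open.
Joint ranges: [-3.03, 3.03], [-0.79, 2.21], [0.23, 2.52], [-1.04, 4.18], [0, 3.07], [-2.55, 2.55]. Speed limits (rad/s): [2.22, 2.22, 2.57, 3.14, 3.14, 3.14].

INTERFACE

Orientations are given as [roll, pitch, yaw] about the fixed x, y, z axes, in that order (R = Rz(yaw) Ry(pitch) Rx(roll)).
In Python, from cell import manip, camera, get_calibration gives the robot as it stands. The module is installed in compiled form; this text tells all that it offers.
- The arm moves only by the tool jog_arm, never from a script. Its argument "plan" is one flat list of numbers, 6 for each row, row after row: the shift along the world's x, y, z in m, then the turn, a rotation vector about the world's x, y, z in degrees. A call has 1 to 20 rows; each row is the pose to reach, as a shift and turn from the pose commanded when the call began; what a row does not reach only later rows make up. A row lasts 1/10 s, in which the tool goes at most 50 mm and 8.59 degrees, less where a joint would pass 70% of its speed; a pose out of reach is approached as far as the arm can. A call with a gripper value outside its range is refused whole. "claw" is the finger opening in m, from 0 to 0.094, set as the call begins (left out, the last holds). The fingers move at their own pace and stop on an object; "force" is the grip in N (left out, the last holds). Time passes only in rows, so rows that repeat a pose let the fingers close. It gives the time, the measured TCP pose, the force, the opening and the grip force at its end, in the units of the state.
- manip.read_state(): the state, without advancing time (a new reading comes with each control period).
- camera(name): name is "scene" or "top"; returns (picture, depth): 384x512x3 uint8, red, green, blue; 384x512 float32, mm along the optical axis (not along the pixel's ray), 0 where there is no reading.
- get_calibration(name): a dict with "fx", "fy", "cx", "cy" (pixels), "origin" and "attitude" of the camera in the world. Camera axes: x right, y down, z forward; pixel columns grow to the right and rows downward; lengths in mm; the calibration is good to about 2 mm. A picture is of the moment at which its call begins. get_calibration takes no time and is no camera call.
- manip.sign_off(): hands the job in; it is judged then, once.
The state is a dict: "clock": time; "joints": joint angles; "qd": joint speeds; "effort": joint torques, N m; "eef_pos": TCP position; "eef_rot": TCP orientation; "wrist_force": force on the tool from outside, world axes, zero at the start; "moment": the same for the moment, N m; "finger_gap": finger opening in mm; "finger_force": force on a finger pad.
Only numpy, scipy, OpenCV 4.12 (cv2) and the standard library are available. Lean on these libraries where they do the work, as an engineer would, in place of code of your own. Each camera call takes 0.05 s, during which the arm holds its last target. There are 200 camera calls.

TASK

Before the white drive enclosure goes back on the acrylic tiers, make sure its lid has really caught: take the blue tab on the lid and tug it upward until the front of the enclosure comes about a centimetre off the console, and keep it there for a moment; if the lid comes up by itself instead, press its front down until it snaps fully home and tug again. Once the catch has carried it, let the enclosure down flat on the console and let go, then take it by the sides of its body, not by the tab, and set it down, not dropped, flat and lid up on the free half of the upper tier, leaving the lid shut. Do not knock over or shift the jar, the hex keys, the blue drives, the mug or the screwdriver.

Things in the scene. Friction and masses are not known exactly. Their poses are not given: they have to be found in the camera images.
- enclosure: White plastic drive enclosure, loose, lid up, about 0.28 kg (varies by a quarter). Body: a box 132 mm long (x), 60 mm wide (y), 24 mm high with vertical sides; the lid on it is 131 x 58 x 6 mm, so shut it is 30 mm high. Origin at the centre of the underside; z up; -x is the front end with tab and catch, +x the hinge end.
- lid (a joint): Lid angle (rad): 0 = shut, grows as its front rises, to 1.9. Hinge line along y, 67 mm behind the enclosure's centre, 18 mm up. Not caught, it lies loose on the catch at about 0.045, its front 6 mm proud; at the start it is caught or not. About 6 N down at its front, followed for 6 mm, snaps it home; caught, it holds some 5 N of pull at the tab, with 0.5 mm play. 40 g, falls shut.
- lid_tab (a point): Centre of the blue pull tab that projects level from the front end of the lid: 24 mm wide (across the enclosure), 26 mm long of which 23 mm stand out in front of the body, 8 mm thick. With the lid shut it lies 79 mm in front of the enclosure's centre and 26 mm above its underside (tab from 22 to 30 mm). It can be pinched by its two vertical sides from above.
- lid_press (a point): Point on the top face of the lid near the front end, on the centre line, where to press: with the lid shut 55 mm in front of the enclosure's centre and 30 mm above its underside.
- catch: Blue spring tongue of the snap catch in the middle of the enclosure's front wall, under the tab; it flexes outward a few mm. Origin at its nose, 63.5 mm in front of the centre, 18 mm above the underside.
- lid_hook: Hook on the underside of the lid, inside the front wall, which snaps under the nose of the tongue and pulls on it when the caught lid is tugged up; with the lid not caught it rests on top of that nose.
- front_edge (a point): Middle of the lower front edge of the enclosure's body, 66 mm in front of its origin; at height 0 when it lies on the console.
- tiers: Two stacking tiers of clear acrylic, fixed, 250 mm deep (x) x 340 mm wide (y), walls 4 mm. Origin at the centre of the underside; -x is the front. Top of the lower floor 8 mm, of the upper floor 95 mm above the origin; the upper side and back walls rise 32 mm above that floor, the front lip 12 mm. Jar and hex keys stand on the -y half of the upper floor; the +y half is free.
- free_place (a point): Centre of the free half of the upper tier, on its floor (83 mm to +y of the tiers' centre, 95 mm up); the free half measures about 242 x 166 mm.
- jar: Glass jar with a steel cap, 66 mm across, 86 mm high, loose on the upper tier. Origin at the centre of its underside.
- hex_keys: Set of steel hex keys in a black and red holder, about 34 x 100 x 20 mm, loose on the upper tier. Origin under the holder's centre.
- drive_a: Blue portable drive 110 x 74 x 13 mm lying on the lower tier, loose. Origin at the centre of its underside.
- drive_b: As drive_a.
- drive_c: As drive_a.
- driver: Screwdriver about 160 mm long lying at the back of the console, loose.
- mug: Blue mug 80 mm across, 92 mm high, standing at the back of the console, loose. Origin at the centre of its underside.
There are look-alikes about, which are no part of the job. There is more than one size of the enclosure; the one meant has the size given above.

How it is judged (in metres and radians):
On the way, in this order (a step that is already met when the one before it is completed fails the run):
1. the lid is tugged: the catch carries the load of the enclosure (hook on tongue over 0.6 N) with the front edge more than 4 mm off the console and the lid within 0.03 rad of shut, for 0.3 s (contact force between lid_hook and catch above 0.6 N and height (world z) of front_edge above 0.004 m and value of joint lid below 0.03 rad), for 0.3 s.
2. the enclosure is let down flat on the console and let go, lid still shut (height (world z) of each of front_edge, enclosure below 0.003 m and angle between enclosure's own z axis and vertical below 0.04 rad and value of joint lid below 0.02 rad and contact force between the fingers and enclosure below 0.05 N), for 0.15 s.
At the end, for the whole second after the job is handed in: The enclosure lies flat (within 0.05 rad), lid up, released and at rest on the floor of the upper tier (within about 3 mm of resting height), its centre over the free half, with the lid shut (within 0.02 rad) (z of enclosure in the frame of tiers between 0.092 and 0.099 m and x of enclosure in the frame of tiers between -0.1 and 0.1 m and y of enclosure in the frame of tiers between 0 and 0.145 m and angle between enclosure's own z axis and vertical below 0.05 rad and value of joint lid below 0.02 rad and linear speed of enclosure below 0.01 m/s and contact force between the fingers and enclosure below 0.05 N); the robot touches nothing.
It fails at once if the enclosure is carried by its lid: lifted over 50 mm with its weight on the catch and the grip at the tab (contact force between lid_hook and catch above 0.6 N and height (world z) of enclosure above 0.05 m and distance between the grasp point and lid_tab below 0.03 m).
It fails at once if the enclosure is dropped: it moves faster than 0.6 m/s with no finger on it (linear speed of enclosure above 0.6 m/s and contact force between the fingers and enclosure below 0.05 N).
It fails at once if the jar or the mug is knocked over or shifted by more than 30 mm (angle between any of jar, mug's own z axis and vertical above 0.4 rad or distance of any of jar, mug from where it was at the start of the episode above 0.03 m).
It fails at once if the hex keys, a blue drive or the screwdriver is shifted by more than 30 mm (distance of any of hex_keys, drive_a, drive_b, drive_c, driver from where it was at the start of the episode above 0.03 m).
It also fails if it takes over 70 s, if anything falls off the work surface, if the arm or the gripper's body presses on something with over 40 N, if the wrist force passes 120 N, or if a joint passes its speed limit or range.

## Working session

There is one attempt and no reset: what is moved stays moved. The work goes in short steps, Python scripts to look and compute and a tool call to move; the robot and the scene stay as the last step left them, time stands still between calls to the robot, and variables do not carry over. Pictures are saved under pics/ and viewed, at most 10 in all, crops included, and the job is handed in when it is done.

Besides the shell and the picture viewer there is one more tool, called after ">>>" by a JSON object that holds its "api" and its "payload", one argument or row to a line. jog_arm: Moves the arm, as the interface text tells. Its arguments: {"type":"object","properties":{"plan":{"type":"array"},"claw":{"type":"number"},"force":{"type":"number"}},"required":["plan"]}

```bash
mkdir -p pics
cat > h.py <<'E'
import numpy as np,cv2
from cell import manip,camera,get_calibration
def grab(n,f):
    im,d=camera(n); cv2.imwrite(f'pics/{f}.png',cv2.cvtColor(im,cv2.COLOR_RGB2BGR)); np.save(f'pics/{f}.npy',d); return im,d
E
python3 - <<'E'
from h import *
for n in('scene','top'):
    grab(n,n+'0'); print({k:np.round(v,4).tolist() for k,v in get_calibration(n).items()})
s=manip.read_state();print(s)
a=cv2.imread('pics/scene0.png');b=cv2.imread('pics/top0.png')
E
```

```text
{'fx': 427.4887, 'fy': 427.4887, 'cx': 254.6627, 'cy': 186.9099, 'origin': [1258.0218, -209.2735, 768.7178], 'attitude': [-2.345, 0.0189, 1.2626]}
{'fx': 372.7029, 'fy': 372.7029, 'cx': 258.6651, 'cy': 189.4528, 'origin': [495.9174, 3.2842, 980.3153], 'attitude': [-3.0445, 0.0231, -1.5935]}
{'clock': 0.1, 'joints': array([-1.39759516e+00,  3.00393730e-01,  1.52149749e+00,  1.20339698e-06,
        1.32069528e+00, -6.65745296e-02]), 'qd': array([ 9.80226166e-06, -1.53664238e-03, -7.73144836e-04, -1.84892430e-04,
       -1.90239488e-03,  4.84995935e-04]), 'effort': array([-1.58883204e-04, -5.32648695e+01, -3.53288162e+01,  7.08965259e-02,
        2.35083851e-02, -3.63315735e-05]), 'eef_pos': array([ 130.58873074, -534.03990424,  204.96412789]), 'eef_rot': array([-3.14060108e+00, -6.72791507e-05,  2.39775360e-01]), 'wrist_force': array([-0.41194297, -0.29128219,  0.40815821]), 'moment': array([ 0.02511798, -0.00495981, -0.06659146]), 'finger_force': 0.0, 'finger_gap': 94.24012877359426}
```

View pics/scene0.png

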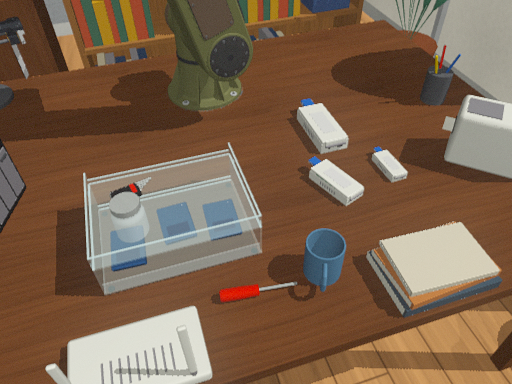

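View pics/top0.png

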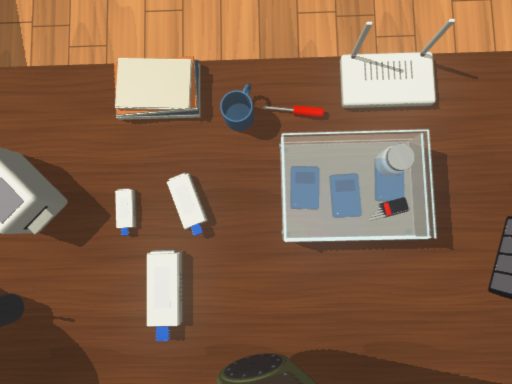

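The top view shows three white enclosures: a small one at (124,210), a medium one at (186,202) and a large one at (164,290). The tiers are at (357,186), with the left half (+y) free and the jar at (398,158). The scene view shows the same, with the medium one at (335,182).

```bash
cat >> h.py <<'E'
from scipy.spatial.transform import Rotation as Ro
def rays(n,uv):
    c=get_calibration(n); uv=np.atleast_2d(np.float64(uv)); R=Ro.from_euler('xyz',c['attitude']).as_matrix()
    d=np.c_[(uv[:,0]-c['cx'])/c['fx'],(uv[:,1]-c['cy'])/c['fy'],np.ones(len(uv))]
    return np.array(c['origin']),d@R.T
def plane(n,uv,z):
    o,d=rays(n,uv); return o+d*((z-o[2])/d[:,2])[:,None]
def cloud(n,m,dep):
    v,u=np.nonzero(m&(dep>0)); o,d=rays(n,np.c_[u,v]); return o+d*dep[v,u][:,None]
def tri(uv1,uv2):
    o1,d1=rays('top',uv1);o2,d2=rays('scene',uv2);d1=d1[0];d2=d2[0]
    t=np.linalg.lstsq(np.c_[d1,-d2],o2-o1,rcond=None)[0]
    p,q=o1+t[0]*d1,o2+t[1]*d2
    return (p+q)/2,np.linalg.norm(p-q)
def masks(im):
    h=cv2.cvtColor(im,cv2.COLOR_RGB2HSV)
    return {'white':cv2.inRange(h,(0,0,150),(179,60,255)),'blue':cv2.inRange(h,(105,180,120),(125,255,255))}
E
python3 - <<'E'
from h import *
for n in('top','scene'):
    im=cv2.cvtColor(cv2.imread(f'pics/{n}0.png'),cv2.COLOR_BGR2RGB);d=np.load(f'pics/{n}0.npy')
    for k,m in masks(im).items():
        N,L,S,C=cv2.connectedComponentsWithStats(m)
        for i in range(1,N):
            if (S[i,4]<(100 if k=='white' else 15)) or S[i,4]>4000: continue
            if n=='top' and C[i][0]>260 or n=='scene' and C[i][0]<280: continue
            P=cloud(n,L==i,d)
            if len(P)<5: continue
            zt=np.percentile(P[:,2],80); T=P[abs(P[:,2]-zt)<8]
            r=cv2.minAreaRect(np.float32(T[:,:2]))
            print(n,k,S[i],C[i].round(1),'z',np.percentile(P[:,2],[5,50,95]).round(1),'rect',np.round(r[0],1),np.round(r[1],1),round(r[2],1))
# tiers: clouds
d=np.load('pics/top0.npy');m=np.zeros(d.shape,bool);m[120:250,270:445]=1
P=cloud('top',m,d);print(np.histogram(P[:,2],np.arange(-5,205,5)))
w=P[(P[:,2]>118)&(P[:,2]<135)];print('wall',len(w),cv2.minAreaRect(np.float32(w[:,:2])))
E
python3 -c "
import cv2
a=cv2.imread('pics/top0.png')[160:240,100:220];b=cv2.imread('pics/scene0.png')[135:215,290:410]
cv2.imwrite('pics/c0.png',cv2.resize(cv2.vconcat([a,b]),None,fx=3.7,fy=3.7,interpolation=2))"
```

```text
top white [ 115   58   77   52 3682] [153.3  83.4] z [58.6 61.6 64.4] rect [867.8 287.6] [191.1 132.9] 87.0
top white [   0  161   35   72 1335] [ 11.9 196.6] z [144.8 150.1 153.3] rect [577.5 571.8] [161.   80.8] 2.5
top white [ 167  173   39   56 1215] [185.4 200.2] z [27.5 32.2 35.7] rect [567.  212.6] [135.1  58. ] 20.6
top white [115 189  18  39 658] [123.7 208. ] z [18.8 22.1 25. ] rect [550.4 374.9] [99.7 44. ] 2.9
top white [ 28 209  24  25 249] [ 39.9 221.1] z [80.2 83.3 85.8] rect [519.5 556. ] [24.6 60.6] 46.6
top white [ 147  250   32   77 2388] [162.5 288.3] z [36.7 40.5 43.4] rect [347.3 268.1] [182.5  78.8] 0.7
top blue [192 225   9   9  54] [196.4 229. ] z [31.7 34.9 37.8] rect [491.7 183.1] [20.2 17.8] 20.5
top blue [122 229   6   6  31] [124.5 231.3] z [20.3 22.3 25.2] rect [489.5 371.2] [14.9 12.9] 89.0
top blue [157 327  11  13 131] [161.9 333.4] z [38.2 40.7 42.7] rect [239.6 268.5] [26.  29.3] 89.9
scene white [366   0  36  27 408] [387.1   8.6] z [-656.4 -612.8 -543.9] rect [-1665.4  1800.7] [ 28.8 257.4] 88.7
scene white [404   0   6  30 122] [406.5  11.8] z [
[... 1168 characters left out ...]
[314.2 160.5] z [32.5 34.1 36.8] rect [493.5 182.6] [23.7 20.2] 16.1
(array([3084, 3090,   22,    5,    7,    9,    7,    7,    9,    4,   13,
          3,    6,    7,    6,   10,    5,    9,   27, 6439, 6514,  207,
        473,  633,  242,  221,  705,   57,   17,   25,   34,   68,   62,
          9,   12,   19,  139,  435,    2,    0,    0]), array([ -5,   0,   5,  10,  15,  20,  25,  30,  35,  40,  45,  50,  55,
        60,  65,  70,  75,  80,  85,  90,  95, 100, 105, 110, 115, 120,
       125, 130, 135, 140, 145, 150, 155, 160, 165, 170, 175, 180, 185,
       190, 195, 200]))
wall 1064 ((586.2645263671875, -204.35169982910156), (250.22018432617188, 341.9468994140625), 0.20000025629997253)
```

View pics/c0.png

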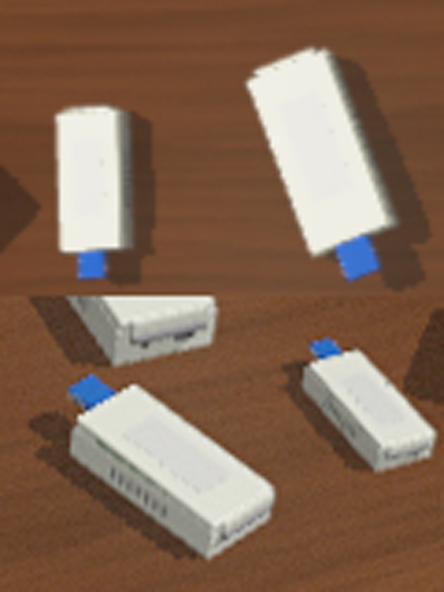

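The crop confirms it: the medium enclosure's tab points to -x/-y, and the lid's front looks proud. I'll check that with a lid plane fit and triangulate the tab.

Run:
```python
from h import *
e=np.array([np.cos(np.radians(20.8)),np.sin(np.radians(20.8))]);c0=np.array([567.3,212.6])
for n,b in(('top',(160,165,215,240)),('scene',(300,150,375,212))):
    d=np.load(f'pics/{n}0.npy');m=np.zeros(d.shape,bool);m[b[1]:b[3],b[0]:b[2]]=1
    P=cloud(n,m,d);q=P[:,:2]-c0;a=q@e;t=q@[-e[1],e[0]]
    s=(abs(a)<58)&(abs(t)<22)&(P[:,2]>22);f=np.polyfit(a[s],P[s,2],1);print(n,s.sum(),'slope,z0',f.round(4),'front z',np.polyval(f,-66).round(1))
    g=(abs(a)<130)&(abs(t)<80)&(P[:,2]<12);print('table z',np.median(P[g,2]).round(1))
print('tab tri',tri((196.4,229),(314.2,160.5)))
```

```text
top 768 slope,z0 [-0.0365 32.294 ] front z 34.7
table z 0.0
scene 569 slope,z0 [-0.0346 31.9939] front z 34.3
table z -0.2
tab tri (array([491.8312452 , 183.67781745,  32.23878624]), np.float64(0.24610740423454913))
```

The lid's front sits about 5 mm proud (slope 0.035), so it isn't caught. I'll press first. The enclosure centre is at about (566.5, 212.2) with yaw 20.9°.

>>> {"api": "jog_arm", "payload": {
  "plan": [0.384,0.727,0,0,0,7.2,0.384,0.727,0,0,0,7.2,0.384,0.727,0,0,0,7.2,0.384,0.727,0,0,0,7.2,0.384,0.727,0,0,0,7.2,0.384,0.727,0,0,0,7.2,0.384,0.727,0,0,0,7.2,0.384,0.727,0,0,0,7.2,0.384,0.727,0,0,0,7.2,0.384,0.727,0,0,0,7.2,0.384,0.727,0,0,0,7.2,0.384,0.727,0,0,0,7.2,0.384,0.727,0,0,0,7.2,0.384,0.727,0,0,0,7.2,0.384,0.727,0,0,0,7.2,0.384,0.727,0,0,0,7.2,0.384,0.727,0,0,0,7.2,0.384,0.727,0,0,0,7.2,0.384,0.727,0,0,0,7.2,0.384,0.727,0,0,0,7.2],
  "claw": 0
}}

```text
clock: 2.1
eef_pos: [514.3, 191.9, 205.5]
eef_rot: [3.141, 0.0, 0.365]
wrist_force: [0.4, 0.4, 0.1]
finger_gap: 0.4
finger_force: 0.0
```

>>> {"api": "jog_arm", "payload": {
  "plan": [0,0,-0.05,0,0,0,0,0,-0.1,0,0,0,0,0,-0.14,0,0,0,0,0,-0.16,0,0,0,0,0,-0.163,0,0,0,0,0,-0.163,0,0,0,0,0,-0.163,0,0,0]
}}

```text
clock: 2.8
eef_pos: [515.4, 192.6, 44.2]
eef_rot: [3.141, -0.003, 0.365]
wrist_force: [1.0, -0.2, 0.3]
finger_gap: 0.5
finger_force: 0.0
```

>>> {"api": "jog_arm", "payload": {
  "plan": [0,0,-0.002,0,0,0,0,0,-0.004,0,0,0,0,0,-0.006,0,0,0,0,0,-0.007,0,0,0,0,0,-0.008,0,0,0,0,0,-0.008,0,0,0]
}}

```text
clock: 3.4
eef_pos: [514.6, 192.8, 34.5]
eef_rot: [3.142, 0.0, 0.366]
wrist_force: [-1.0, 1.1, 1.1]
finger_gap: 0.8
finger_force: 0.6
```

>>> {"api": "jog_arm", "payload": {
  "plan": [0,0,-0.001,0,0,0,0,0,-0.002,0,0,0,0,0,-0.003,0,0,0,0,0,-0.003,0,0,0]
}}

```text
clock: 3.8
eef_pos: [514.6, 192.7, 31.2]
eef_rot: [-3.142, 0.0, 0.365]
wrist_force: [-0.3, 0.5, -0.4]
finger_gap: 0.4
finger_force: 0.0
```

>>> {"api": "jog_arm", "payload": {
  "plan": [0,0,-0.001,0,0,0,0,0,-0.002,0,0,0,0,0,-0.002,0,0,0,0,0,-0.002,0,0,0]
}}

```text
clock: 4.2
eef_pos: [514.7, 192.8, 29.9]
eef_rot: [3.142, -0.0, 0.366]
wrist_force: [-2.2, -0.5, 6.7]
finger_gap: 0.5
finger_force: 3.4
```

>>> {"api": "jog_arm", "payload": {
  "plan": [0,0,-0.001,0,0,0,0,0,-0.001,0,0,0,0,0,-0.001,0,0,0]
}}

```text
clock: 4.5
eef_pos: [514.8, 192.8, 29.5]
eef_rot: [3.142, -0.0, 0.365]
wrist_force: [-5.4, -1.8, 13.4]
finger_gap: 0.3
finger_force: 7.0
```

>>> {"api": "jog_arm", "payload": {
  "plan": [0,0,-0.001,0,0,0,0,0,-0.001,0,0,0,0,0,-0.001,0,0,0]
}}

```text
clock: 4.8
eef_pos: [514.8, 192.8, 29.0]
eef_rot: [3.141, -0.0, 0.365]
wrist_force: [-8.6, -4.0, 21.0]
finger_gap: 0.3
finger_force: 10.5
```

>>> {"api": "jog_arm", "payload": {
  "plan": [0,0,0.03,0,0,0,0,0,0.07,0,0,0,-0.03,-0.012,0.11,0,0,0,-0.08,-0.03,0.12,0,0,0,-0.12,-0.045,0.12,0,0,0,-0.16,-0.06,0.12,0,0,0,-0.17,-0.065,0.12,0,0,0,-0.17,-0.065,0.12,0,0,0,-0.17,-0.065,0.12,0,0,0],
  "claw": 0.05
}}

```text
clock: 5.7
eef_pos: [345.7, 128.1, 147.8]
eef_rot: [3.142, -0.001, 0.365]
wrist_force: [0.4, -0.9, -0.3]
finger_gap: 49.7
finger_force: 0.0
```

```bash
cat > m.py <<'E'
from h import *
import sys
tag=sys.argv[1]
e=np.array([np.cos(np.radians(20.9)),np.sin(np.radians(20.9))]);c0=np.array([566.5,212.2])
for n,b in(('top',(160,165,215,240)),('scene',(300,150,375,212))):
    im,d=grab(n,n+tag);m=np.zeros(d.shape,bool);m[b[1]:b[3],b[0]:b[2]]=1
    P=cloud(n,m,d);q=P[:,:2]-c0;a=q@e;t=q@[-e[1],e[0]]
    s=(abs(a)<58)&(abs(t)<22)&(P[:,2]>22);f=np.polyfit(a[s],P[s,2],1);print(n,s.sum(),'slope,z0',f.round(4),'front z',np.polyval(f,-66).round(1))
    for k,mm in masks(im).items():
        Q=cloud(n,m&(mm>0),d)
        if len(Q)<5: print(n,k,len(Q));continue
        Q=Q[Q[:,2]>15];r=cv2.minAreaRect(np.float32(Q[:,:2]));print(n,k,len(Q),np.round(r[0],1),np.round(r[1],1),round(r[2],1),'z',np.median(Q[:,2]).round(1))
E
python3 m.py 1
```

```text
top 765 slope,z0 [6.00000e-04 3.00727e+01] front z 30.0
top white 1205 [567.9 213.1] [138.   60.4] 20.6 z 29.9
top blue 48 [491.3 183.6] [19.  15.4] 19.0 z 29.6
scene 550 slope,z0 [-1.90000e-03  2.98236e+01] front z 29.9
scene white 944 [542.2 268.9] [146.8 185.1] 20.1 z 29.5
scene blue 39 [493.4 183.8] [21.3 21.9] 27.0 z 29.5
```

The lid is now flat (slope about 0) with its top at 30 mm, so it has snapped home. Next is the tab at about (492.3, 183.8).

>>> {"api": "jog_arm", "payload": {
  "plan": [0.045,0.017,0,0,0,0,0.09,0.034,0,0,0,0,0.13,0.049,0,0,0,0,0.1475,0.056,0,0,0,0,0.1475,0.056,-0.03,0,0,0,0.1475,0.056,-0.07,0,0,0,0.1475,0.056,-0.09,0,0,0,0.1475,0.056,-0.1,0,0,0,0.1475,0.056,-0.11,0,0,0,0.1475,0.056,-0.12,0,0,0,0.1475,0.056,-0.13,0,0,0,0.1475,0.056,-0.137,0,0,0,0.1475,0.056,-0.138,0,0,0,0.1475,0.056,-0.138,0,0,0,0.1475,0.056,-0.138,0,0,0]
}}

```text
clock: 7.3
eef_pos: [492.4, 183.8, 9.9]
eef_rot: [3.142, -0.001, 0.365]
wrist_force: [0.5, 0.2, -0.2]
finger_gap: 49.8
finger_force: 0.0
```

>>> {"api": "jog_arm", "payload": {
  "plan": [0,0,0,0,0,0,0,0,0,0,0,0,0,0,0,0,0,0,0,0,0,0,0,0,0,0,0,0,0,0,0,0,0,0,0,0],
  "claw": 0,
  "force": 10
}}

```text
clock: 7.9
eef_pos: [492.1, 183.8, 9.5]
eef_rot: [-3.142, -0.0, 0.366]
wrist_force: [-0.7, 1.0, 1.3]
finger_gap: 24.4
finger_force: 10.0
```

Gap is 24 mm, so the tab is held. Now a gentle tug, then hold.

>>> {"api": "jog_arm", "payload": {
  "plan": [0,0,0.001,-0.14,0.36,0,0,0,0.002,-0.28,0.73,0,0,0,0.003,-0.42,1.1,0,0.0002,0.0001,0.004,-0.56,1.46,0,0.0003,0.0001,0.005,-0.7,1.82,0,0.0004,0.0002,0.006,-0.84,2.18,0,0.0005,0.0002,0.007,-0.98,2.55,0,0.0006,0.0002,0.008,-1.11,2.9,0,0.0007,0.0003,0.009,-1.25,3.27,0,0.0008,0.0003,0.011,-1.39,3.64,0,0.0008,0.0003,0.011,-1.39,3.64,0,0.0008,0.0003,0.011,-1.39,3.64,0,0.0008,0.0003,0.011,-1.39,3.64,0,0.0008,0.0003,0.011,-1.39,3.64,0,0.0008,0.0003,0.011,-1.39,3.64,0]
}}

```text
clock: 9.4
eef_pos: [492.9, 184.0, 20.4]
eef_rot: [-3.142, 0.068, 0.365]
wrist_force: [0.8, 1.2, -2.2]
finger_gap: 23.7
finger_force: 10.0
```

```bash
python3 m.py 2
```

```text
top 439 slope,z0 [ -3.3121 160.7687] front z 379.4
top white 543 [566.8 195.6] [161.2  68.3] 39.0 z 31.9
top blue 0
scene 585 slope,z0 [-0.0742 34.6307] front z 39.5
scene white 1114 [531.1 230.4] [158.2 194.6] 50.6 z 33.9
scene blue 19 [499.1 183.7] [14.9 19.3] 22.8 z 40.2
```

```bash
python3 -c "
import cv2
b=cv2.imread('pics/scene2.png')[110:230,270:420]
cv2.imwrite('pics/c2.png',cv2.resize(b,None,fx=4.5,fy=4.5,interpolation=2))"
```

```text
(no output)
```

View pics/c2.png

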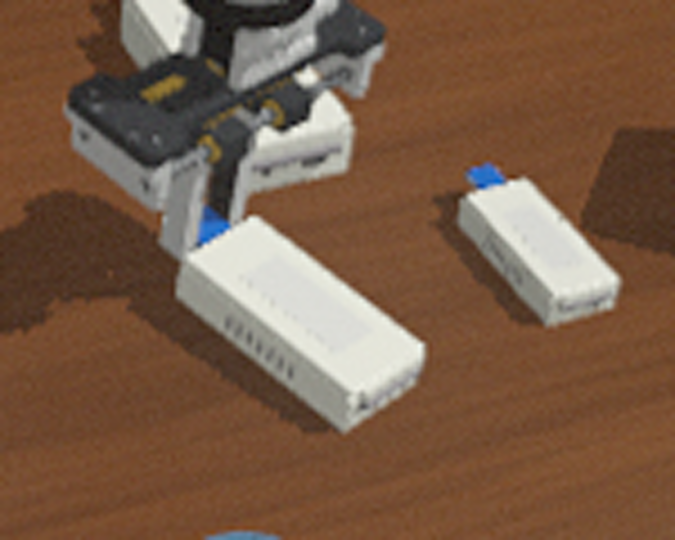

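The whole enclosure is tilted, with a shadow under its front at crop (190,300). Its side wall is equally thick front and rear, so the catch is carrying it (pull about 2.2 N). Now I'll let it down.

>>> {"api": "jog_arm", "payload": {
  "plan": [0,0,0,0,0,0,0,0,0,0,0,0,-0.0002,-0.0001,-0.002,0.28,-0.73,0,-0.0004,-0.0001,-0.004,0.56,-1.46,0,-0.0005,-0.0002,-0.006,0.84,-2.18,0,-0.0006,-0.0002,-0.0075,1.11,-2.9,0,-0.0007,-0.0003,-0.009,1.25,-3.3,0,-0.0008,-0.0003,-0.01,1.39,-3.64,0,-0.0008,-0.0003,-0.011,1.39,-3.64,0,-0.0008,-0.0003,-0.0112,1.39,-3.64,0,-0.0008,-0.0003,-0.0112,1.39,-3.64,0,-0.0008,-0.0003,-0.0112,1.39,-3.64,0]
}}

```text
clock: 10.7
eef_pos: [492.0, 183.7, 9.3]
eef_rot: [3.142, 0.0, 0.365]
wrist_force: [-4.3, -2.3, 3.3]
finger_gap: 24.3
finger_force: 10.0
```

>>> {"api": "jog_arm", "payload": {
  "plan": [0,0,0,0,0,0,0,0,0,0,0,0,0,0,0,0,0,0,0,0,0,0,0,0,0,0,0.02,0,0,0,0,0,0.05,0,0,0,0,0,0.09,0,0,0,-0.04,-0.015,0.12,0,0,0,-0.09,-0.034,0.13,0,0,0,-0.13,-0.049,0.13,0,0,0,-0.15,-0.056,0.13,0,0,0,-0.15,-0.056,0.13,0,0,0],
  "claw": 0.06
}}

```text
clock: 11.9
eef_pos: [340.5, 127.2, 139.6]
eef_rot: [3.141, -0.001, 0.365]
wrist_force: [0.0, -1.0, 0.5]
finger_gap: 60.0
finger_force: 0.0
```

```bash
python3 m.py 3
```

```text
top 763 slope,z0 [7.00000e-04 3.01836e+01] front z 30.1
top white 1206 [567.7 212.7] [137.7  60.6] 21.1 z 29.8
top blue 47 [491.8 181.9] [18.2 15.8] 21.0 z 30.0
scene 549 slope,z0 [3.00000e-04 2.96498e+01] front z 29.6
scene white 955 [544.8 269.4] [137.4 188. ] 22.7 z 29.3
scene blue 41 [493.9 182. ] [21.2 19.5] 15.5 z 30.0
```

Flat, shut and released. Next I'll grasp the body by its sides.

>>> {"api": "jog_arm", "payload": {
  "plan": [0.045,0.017,0,0,0,0,0.09,0.034,0,0,0,0,0.135,0.051,0,0,0,0,0.18,0.068,0,0,0,0,0.224,0.084,0,0,0,0,0.224,0.084,-0.02,0,0,0,0.224,0.084,-0.06,0,0,0,0.224,0.084,-0.085,0,0,0,0.224,0.084,-0.1,0,0,0,0.224,0.084,-0.11,0,0,0,0.224,0.084,-0.12,0,0,0,0.224,0.084,-0.13,0,0,0,0.224,0.084,-0.135,0,0,0,0.224,0.084,-0.135,0,0,0,0.224,0.084,-0.135,0,0,0],
  "claw": 0.094
}}

```text
clock: 13.5
eef_pos: [566.4, 211.8, 4.8]
eef_rot: [3.142, -0.001, 0.365]
wrist_force: [0.6, 0.1, -1.6]
finger_gap: 94.2
finger_force: 0.0
```

>>> {"api": "jog_arm", "payload": {
  "plan": [0,0,0,0,0,0,0,0,0,0,0,0,0,0,0,0,0,0,0,0,0,0,0,0,0,0,0,0,0,0,0,0,0,0,0,0,0,0,0,0,0,0],
  "claw": 0.05,
  "force": 25
}}

```text
clock: 14.2
eef_pos: [566.1, 211.8, 4.3]
eef_rot: [-3.141, -0.0, 0.365]
wrist_force: [-0.1, 0.8, 1.9]
finger_gap: 59.9
finger_force: 25.0
```

>>> {"api": "jog_arm", "payload": {
  "plan": [0,0,0.01,0,0,0,0,0,0.03,0,0,0,0,0,0.06,0,0,0,0,0,0.095,0,0,0,0,0,0.13,0,0,0,0,0,0.155,0,0,0,0.002,-0.015,0.165,0,0,-1,0.003,-0.045,0.165,0,0,-3,0.005,-0.08,0.165,0,0,-5,0.007,-0.115,0.165,0,0,-7.5,0.009,-0.15,0.165,0,0,-10,0.011,-0.185,0.165,0,0,-12.5,0.013,-0.22,0.165,0,0,-15,0.015,-0.255,0.165,0,0,-17.5,0.017,-0.29,0.165,0,0,-19.5,0.019,-0.315,0.165,0,0,-20.9,0.02,-0.329,0.165,0,0,-20.9,0.02,-0.329,0.165,0,0,-20.9,0.02,-0.329,0.165,0,0,-20.9,0.02,-0.329,0.165,0,0,-20.9]
}}

```text
clock: 16.2
eef_pos: [586.0, -116.2, 169.1]
eef_rot: [-3.141, 0.0, 0.002]
wrist_force: [0.2, -0.1, -3.0]
finger_gap: 59.9
finger_force: 25.0
```

```bash
python3 -c "
from h import *
grab('scene','scene4')"
```

```text
(no output)
```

View pics/scene4.png

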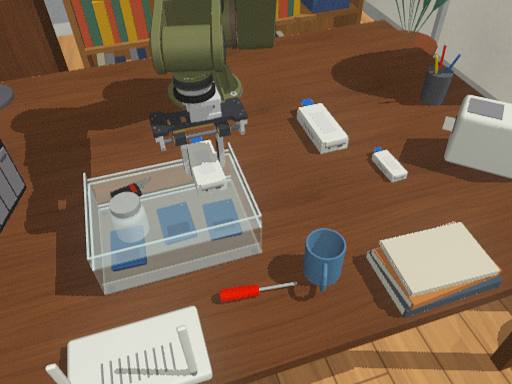

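The enclosure hangs between the fingers at (207,165), over the free half near the right wall. I'll check its tilt before lowering.

```bash
cat > t.py <<'E'
from h import *
import sys
n=sys.argv[1]
im=cv2.cvtColor(cv2.imread(f'pics/{n}.png'),cv2.COLOR_BGR2RGB);d=np.load(f'pics/{n}.npy');k=n[:-1]
m=np.zeros(d.shape,bool)
if k=='scene': m[130:220,170:260]=1
else: m[120:250,270:370]=1
P=cloud(k,m,d);s=(abs(P[:,0]-586)<58)&(abs(P[:,1]+117)<20)&(P[:,2]>float(sys.argv[2]))&(P[:,2]<float(sys.argv[3]))
P=P[s]
for a in range(-60,60,12):
    q=P[(P[:,0]-586>=a)&(P[:,0]-586<a+12)]
    if len(q): print(a+6,len(q),np.median(q[:,2]).round(1),np.percentile(q[:,2],90).round(1))
E
python3 t.py scene4 150 235
```

```text
-54 58 194.6 195.8
-42 67 194.5 195.5
-30 68 194.7 195.8
-18 68 194.8 196.4
-6 73 194.9 195.9
6 73 194.9 195.9
18 77 194.9 196.1
30 84 194.7 196.2
42 78 194.4 195.6
54 72 194.5 196.0
```

Level, with the lid shut and the underside at 164.7 mm. I'll lower it about 70 mm.

>>> {"api": "jog_arm", "payload": {
  "plan": [0,0,-0.015,0,0,0,0,0,-0.035,0,0,0,0,0,-0.05,0,0,0,0,0,-0.06,0,0,0,0,0,-0.065,0,0,0,0,0,-0.067,0,0,0,0,0,-0.068,0,0,0,0,0,-0.068,0,0,0,0,0,-0.068,0,0,0]
}}

```text
clock: 17.15
eef_pos: [586.3, -117.3, 101.8]
eef_rot: [3.141, -0.001, 0.001]
wrist_force: [0.0, -0.3, -3.4]
finger_gap: 59.7
finger_force: 25.0
```

>>> {"api": "jog_arm", "payload": {
  "plan": [0,0,-0.0005,0,0,0,0,0,-0.001,0,0,0,0,0,-0.0015,0,0,0,0,0,-0.0015,0,0,0]
}}

```text
clock: 17.55
eef_pos: [586.1, -117.2, 99.7]
eef_rot: [-3.142, 0.0, 0.001]
wrist_force: [0.9, -0.2, -3.0]
finger_gap: 59.4
finger_force: 25.0
```

>>> {"api": "jog_arm", "payload": {
  "plan": [0,0,-0.0005,0,0,0,0,0,-0.001,0,0,0,0,0,-0.001,0,0,0]
}}

```text
clock: 17.85
eef_pos: [586.2, -117.3, 99.3]
eef_rot: [3.142, -0.0, 0.001]
wrist_force: [-3.8, 1.9, 5.4]
finger_gap: 60.1
finger_force: 25.0
```

Touchdown: the wrist force has gone to +5 N. Opening and lifting away.

>>> {"api": "jog_arm", "payload": {
  "plan": [0,0,0,0,0,0,0,0,0,0,0,0,0,0,0,0,0,0,0,0,0,0,0,0,0,0,0.01,0,0,0,0,0,0.03,0,0,0,0,0,0.06,0,0,0,0,0,0.1,0,0,0,-0.03,0.01,0.13,0,0,0,-0.07,0.03,0.14,0,0,0,-0.12,0.05,0.14,0,0,0,-0.16,0.08,0.14,0,0,0,-0.2,0.12,0.14,0,0,0,-0.2,0.16,0.14,0,0,0,-0.2,0.2,0.14,0,0,0,-0.2,0.2,0.14,0,0,0],
  "claw": 0.085
}}

```text
clock: 19.45
eef_pos: [385.6, 86.0, 239.8]
eef_rot: [-3.141, -0.002, 0.005]
wrist_force: [-0.1, 0.3, 0.3]
finger_gap: 85.0
finger_force: 0.0
```

```bash
python3 -c "
from h import *
grab('top','top5');grab('scene','scene5')"
python3 t.py scene5 80 150; python3 t.py top5 80 150
python3 -c "
import cv2;a=cv2.imread('pics/top5.png')[40:290];b=cv2.imread('pics/scene5.png')[120:320]
cv2.imwrite('pics/c5.png',cv2.vconcat([a,b]))"
```

```text
-54 51 125.0 126.5
-42 69 124.9 126.6
-30 61 124.9 126.2
-18 69 125.1 126.3
-6 69 125.2 126.8
6 73 125.2 126.5
18 71 124.9 126.4
30 76 125.3 126.8
42 76 124.7 126.8
54 67 125.1 126.3
-54 77 125.1 127.1
-42 98 125.3 127.0
-30 89 125.2 127.0
-18 85 125.6 127.4
-6 89 125.1 126.8
6 94 125.5 127.2
18 95 125.2 127.5
30 86 125.1 127.5
42 85 125.0 126.9
54 68 125.0 127.1
```

View pics/c5.png

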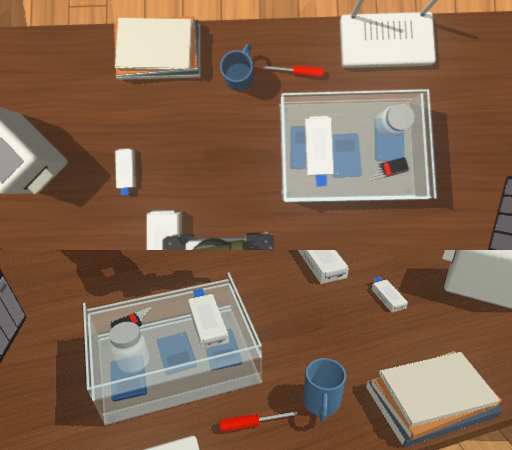

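The enclosure lies flat at (318,145) in the crop on the free half. Its lid top is at 125 mm everywhere, so it rests on the 95 mm floor with the lid shut. Nothing else has moved. Handing in.

```bash
python3 -c "
from cell import manip
print(manip.sign_off())"
```

```text
the job is handed in; nothing more can be done
None
```

The job is handed in (no verdict was returned): the lid wasn't caught at first, so I pressed it home and tugged it, and the catch carried the enclosure; it now lies flat on the free half of the upper tier, lid shut, with nothing else visibly moved.

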